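# Hang the rice paddle from the rail with an S-hook

### The job

Take the empty S-hook off the rail by its red tab, feel its tip gently through the small hole in the white rice paddle until the paddle sits in the bend, and lift the paddle out of its rack with the hook alone, never touching the paddle with the gripper. Then lower the hook gently back over the rail, let go only once the rail carries it, and leave the paddle hanging there at rest; leave the turner and everything else on the counter alone.

Things in the scene. Friction and masses are not known exactly. Their poses are not given: they have to be found in the camera images.
- rail: Fixed stand: a level square steel bar, 10 x 10 mm in section, 250 mm long, along the stand's y axis, on two dark posts (12 mm square) at y = +-120 mm, each on a foot 130 mm long in x, 30 mm wide, 10 mm high. Origin on the counter under the middle of the bar; the bar's flat top is 250 mm above it. Must not be pressed with more than 25 N.
- rack: Fixed black rack, origin under its middle, base 85 (x) x 180 (y) x 12 mm. Two slots at y = +42 and -42 mm, each 4.5 mm wide (x), 58 mm long (y), floor 12 mm and mouth 62 mm above the counter. One (either) holds the white paddle with the hole, the other the brown turner. +x is the far side from the robot.
- paddle_hole (a point): Centre of the 8.5 mm round hole near the top of the white paddle, 13 mm below its top edge, 155 mm above its bottom edge. x: the hole's axis, normal to the plate and pointing as the rack's x; y: across the plate; z: up its length.
- paddle: White rice paddle, loose, 60 to 130 g, flat, 3 mm thick, 168 mm tall; head 34 mm wide, handle 22 mm, blade 56 mm. It stands in its slot with 1.5 mm of slack, so it leans and gives a few mm when pushed. Must not be pushed with more than 7 N. Origin in the middle of its bottom edge, axes as paddle_hole.
- hook_tab (a point): Middle of the red tab on top of the S-hook, for gripping from above: 16 mm (x) x 12 mm (y, the way to pinch) x 36 mm tall. Its frame: z up, x the way the lower tip points (away from the robot). The fingertips should stay above the crown's underside, 26 mm below this point, as the rail's bar is there.
- hook: The S-hook's upper part, loose, 70 g in all, hung on the rail at the start, y about along the rail. Origin: hook_crown. 5 mm wire: at x = -13.5 mm a lip reaches to z = -11.5 mm; at x = +13.5 mm the shank goes down to z = -30, then slants to the swivel at x = 0, z = -45. To come off it is raised 13 to 17 mm, then moved 45 mm or more in +x; it goes on the reverse way.
- hook_crown (a point): Middle of the flat underside of the crown (32 mm long in x, 10 mm wide), which rests on the rail's bar; axes as hook_tab. Below the swivel the wire bends back to x = -10 and at x = -5, z = -76 mm turns into a straight 5 mm round arm, 30 mm long, rising at 12 degrees from level to a flat cut tip at x = 24.3, z = -69.8 mm (swivel at 0); thread it along that direction.
- hook_seat (a point): Where the paddle hangs: on the centre line of the lower arm, 75 mm below hook_crown, on the swivel's axis; axes as hook_tab. The arm swivels about z stiffly (about 1.5 N at the tip turns it) and starts anywhere within 22 degrees either way of +x; its angle is not measured, so where its tip points must be seen or felt (up to 9 mm to either side).
- turner: Brown wooden turner without a hole, loose, 3 mm thick, 164 mm tall, in the other slot of the rack; origin in the middle of its bottom edge. A bystander.
- bowl: White bowl, 140 mm wide, 45 mm high; bystander, origin under its middle.
- cups: Upturned stack of paper cups, 80 mm wide, 110 mm high; bystander, origin under its middle.
- jar: Amber glass jar with red cap, 64 mm wide, 100 mm high; bystander, origin under its middle.
- can: Aluminium can, 68 mm wide, 100 mm high; bystander, origin under its middle.
- spoon: Steel spoon lying on the counter, 190 mm long; bystander.
- mug: Blue mug, 76 mm wide, 85 mm high; bystander, origin under its middle.
There are look-alikes about, which are no part of the job. What is shaped like the hook but blue or orange is not meant.

How it is judged:
On the way, in this order (a step that is already met when the one before it is completed fails the run):
1. the hook is off the rail, held by the gripper, clear of the paddle (distance of hook_tab from where it was at the start of the episode above 0.04 m and contact force between hook and rail below 0.05 N and contact force between the fingers and hook above 0.5 N and contact force between hook and paddle below 0.05 N), for 0.1 s.
2. the paddle hangs from the held hook, lower arm through its hole, clear of the rack (distance between paddle_hole and hook_seat below 0.01 m and angle between paddle_hole's own z axis and vertical below 0.25 rad and contact force between hook and paddle above 0.3 N and z of paddle_hole in the frame of rack above 0.215 m and contact force between paddle and rack below 0.05 N and contact force between the fingers and hook above 0.5 N), for 0.2 s.
3. still held, the hook rests on the rail with the paddle on it (distance between paddle_hole and hook_seat below 0.01 m and angle between paddle_hole's own z axis and vertical below 0.25 rad and contact force between hook and paddle above 0.3 N and x of hook_crown in the frame of rail between -0.009 and 0.009 m and y of hook_crown in the frame of rail between -0.1 and 0.1 m and z of hook_crown in the frame of rail between 0.246 and 0.255 m and contact force between hook and rail above 0.8 N and contact force between the fingers and hook above 0.5 N), for 0.1 s.
At the end, for the whole second after the job is handed in: The hook sits upright on the rail (crown on the bar's top within 5 mm, within 9 mm across it and 100 mm of its middle), the paddle hangs from its lower arm through the hole (hole within 10 mm of hook_seat, hanging within 0.25 rad of upright), all let go and at rest (paddle under 80 mm/s) (distance between paddle_hole and hook_seat below 0.01 m and angle between paddle_hole's own z axis and vertical below 0.25 rad and contact force between hook and paddle above 0.3 N and x of hook_crown in the frame of rail between -0.009 and 0.009 m and y of hook_crown in the frame of rail between -0.1 and 0.1 m and z of hook_crown in the frame of rail between 0.246 and 0.255 m and contact force between hook and rail above 0.8 N and contact force between the fingers and hook below 0.05 N and angle between hook_crown's own z axis and vertical below 0.2 rad and linear speed of hook below 0.03 m/s and linear speed of paddle below 0.08 m/s); the robot touches nothing.
It fails at once if the paddle is touched by the gripper or arm (contact force between any of the fingers, the arm and paddle above 0.2 N).
It fails at once if the hook pushes on the paddle with more than 7 N (contact force between hook and paddle above 7 N).
It fails at once if the hook pushes on the rail with more than 25 N (contact force between hook and rail above 25 N).
It fails at once if the turner is lifted or shifted by more than 15 mm (distance of turner from where it was at the start of the episode above 0.015 m).
It fails at once if a bystander is shifted by more than 20 mm (distance of any of bowl, cups, jar, can, spoon, mug from where it was at the start of the episode above 0.02 m).
It also fails if it takes over 72 s, if anything falls off the work surface, if the arm or the gripper's body presses on something with over 40 N, if the wrist force passes 120 N, or if a joint passes its speed limit or range.

### The arm

A 6-joint arm with a two-finger parallel gripper is mounted at the origin on the work surface. World frame = base frame: x ahead of the robot, y to its left, z up, the work surface at z = 0. Lengths are in m, angles in rad, forces in N, time in s.
With the tool pointing down it reaches from about 0.35 to 0.85 m from the base axis. Payload 8.1 kg.
Tool frame: the origin (TCP) lies on the centre line of the jaws, within the pads' length; the fingertips stand robot.tips_ahead ahead of it and the grasp point (between the pads) lies 8 mm behind it (robot.tips_ahead is the distance from the TCP to the fingertips, in m); z points along the fingers, y is the direction in which the jaws open and shut (so a half turn about z gives the same grasp; the last joint's range is limited). The gripper opens to 93 mm and grips with 3 to 60 N. Pads are 15 mm wide; open, the fingers measure 128 mm over their backs; the gripper's body (75 mm by 188 mm) begins 65 mm behind the grasp point.
Start: joints at [-1.247, 0.13, 1.488, -0, 1.523, -0.085], TCP at [0.239, -0.551, 0.23] pointing down, gripper open.
Joint ranges: [-2.96, 2.96], [-0.89, 2.26], [0.02, 2.5], [-1.34, 4.48], [0, 2.73], [-2.66, 2.66]. Speed limits (rad/s): [2.39, 2.39, 2.79, 3.14, 3.14, 3.14].

### API

Orientations are given as a rotation vector (axis times angle).
In Python, from plant import monitor, eyes, job, robot gives the robot as it stands.
- The arm moves only by the tool servo_tool, never from a script. Its argument "plan" is a list that holds one entry, the list of rows, each a list of 7 numbers: the closure, from -1 (fully open) to 1 (shut), so that 0 is half open, then the shift along the world's x, y, z in mm, then the turn, a rotation vector about the world's x, y, z in rad. In form: [[[hand, dx, dy, dz, ax, ay, az], ...]]. A call has 1 to 12 rows; each row shifts and turns the commanded pose from where the row before left it; what a row does not reach is not made up. A row lasts 1/10 s, in which the tool goes at most 50 mm and 8.59 degrees, less where a joint would pass 70% of its speed; a pose out of reach is approached as far as the arm can. A call with a gripper value outside its range is refused whole. The fingers move at their own pace and stop on an object; "force" is the grip in N (left out, the last holds). Time passes only in rows, so rows that do not move let the fingers close. It gives the time, the measured TCP pose, the force and the opening at its end, in the units of the state.
- monitor.read_state(): the state, without advancing time (a new reading comes with each control period).
- eyes.read_camera(name): name is "scene" or "side" or "wrist"; returns the picture (400x640x3 uint8, red, green, blue); there is no depth.
- eyes.camera_info(name): a dict with "mtx" (3x3 intrinsics, pixels), "R" (3x3) and "t" (3): a world point X has camera coordinates R X + t. Camera axes: x right, y down, z forward; pixel columns grow to the right and rows downward; lengths in m; the calibration is good to about 2 mm. The wrist camera is an equidistant fisheye: a pixel r from the principal point sees the ray r / f radians off the axis. A picture is of the moment at which its call begins: read the wrist's pose just before it. camera_info takes no time and is no camera call; for the wrist camera it gives the pose at the moment of the call.
- job.close_job(): hands the job in, once; it reports no verdict.
The state is a dict: "t": time; "q": joint angles; "dq": joint speeds; "joint_torque": joint torques, N m; "tool_pos": TCP position; "orientation": TCP orientation; "force": force on the tool from outside, world axes, zero at the start; "wrist_torque": the same for the moment, N m; "opening": finger opening in m.
Only numpy, scipy, OpenCV 4.12 (cv2) and the standard library are available. Lean on these libraries where they do the work, as an engineer would, in place of code of your own. Each camera call takes 0.05 s, during which the arm holds its last target. There are 200 camera calls.

## Working session

There is one attempt and no reset: what is moved stays moved. The work goes in short steps, Python scripts to look and compute and a tool call to move; the robot and the scene stay as the last step left them, time stands still between calls to the robot, and variables do not carry over. Pictures are saved under pics/ and viewed, about 8 in all and at most 12, crops included, and the job is handed in when it is done.

Besides the shell and the picture viewer there is one more tool, called after "Call:" by a JSON object that holds its "method" and its "body". servo_tool: Moves the arm, as the interface text tells. Its arguments: {"type":"object","properties":{"plan":{"type":"array"},"force":{"type":"number"}},"required":["plan"]}

```bash
mkdir -p pics; ls; cat > h.py <<'E'
import numpy as np, cv2
from plant import monitor, eyes, job, robot
def shot(n,name=None,crop=None,scale=1):
    im=eyes.read_camera(n)
    if name:
        o=im if crop is None else im[crop[1]:crop[3],crop[0]:crop[2]]
        if scale!=1: o=cv2.resize(o,None,fx=scale,fy=scale,interpolation=cv2.INTER_CUBIC)
        cv2.imwrite('pics/'+name,o[:,:,::-1])
    return im
def ray(info,u,v,fish=False):
    K=np.array(info['mtx']);R=np.array(info['R']);t=np.array(info['t'])
    x=(u-K[0,2])/K[0,0];y=(v-K[1,2])/K[1,1]
    if fish:
        th=np.hypot(x,y); d=np.array([x/th*np.sin(th),y/th*np.sin(th),np.cos(th)]) if th>0 else np.array([0,0,1.])
    else: d=np.array([x,y,1.])
    d=R.T@d; return -R.T@t, d/np.linalg.norm(d)
def onplane(info,u,v,z,fish=False):
    c,d=ray(info,u,v,fish); return c+d*(z-c[2])/d[2]
def tri(rs):
    A=sum(np.eye(3)-np.outer(d,d) for c,d in rs); b=sum((np.eye(3)-np.outer(d,d))@c for c,d in rs)
    return np.linalg.solve(A,b)
def proj(info,X,fish=False):
    K=np.array(info['mtx']);p=np.array(info['R'])@np.array(X)+np.array(info['t'])
    if fish:
        r=np.hypot(p[0],p[1]);th=np.arctan2(r,p[2]);x=p[0]/r*th;y=p[1]/r*th
    else: x,y=p[0]/p[2],p[1]/p[2]
    return np.array([K[0,0]*x+K[0,2],K[1,1]*y+K[1,2]])
def st():
    s=monitor.read_state(); print({k:np.round(s[k],4).tolist() for k in ('t','tool_pos','orientation','force','opening')}); return s
E
python3 - <<'E'
from h import *
st(); print(robot.tips_ahead)
a=shot('scene');b=shot('side')
cv2.imwrite('pics/scene.png',a[:,:,::-1]);cv2.imwrite('pics/side.png',b[:,:,::-1])
for n in('scene','side'):
    i=eyes.camera_info(n);print(n,np.round(i['mtx'],1).tolist(),np.round(-np.array(i['R']).T@i['t'],3),np.round(i['R'],2).tolist())
E
```

```text
pics
{'t': 0.0, 'tool_pos': [0.2384, -0.55, 0.2286], 'orientation': [-3.0744, -0.6373, 0.0003], 'force': [0.0184, 0.3269, -0.0397], 'opening': 0.0931}
0.011
scene [[432.8, 0.0, 317.5], [0.0, 432.8, 193.6], [0.0, 0.0, 1.0]] [1.229 0.212 1.181] [[-0.34, 0.94, 0.01], [0.75, 0.28, -0.59], [-0.56, -0.19, -0.8]]
side [[483.5, 0.0, 325.5], [0.0, 483.5, 197.0], [0.0, 0.0, 1.0]] [0.036 0.84  0.98 ] [[-0.87, -0.5, 0.02], [-0.32, 0.53, -0.78], [0.38, -0.69, -0.62]]
```

View pics/scene.png

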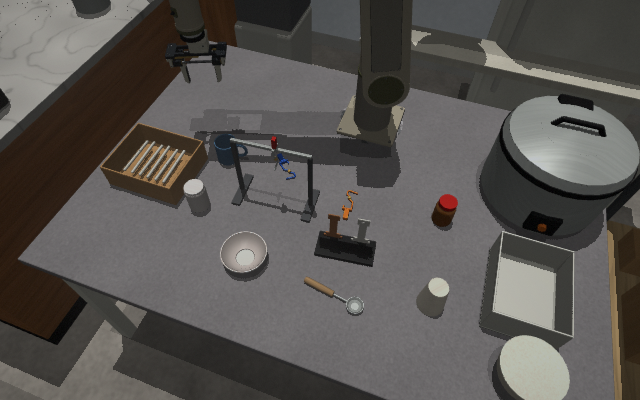

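View pics/side.png

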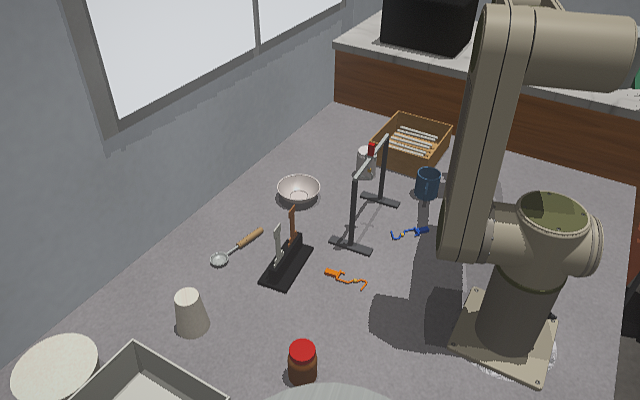

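The scene view shows the rail from (231,141) to (312,157) with a red tab on it at (274,143). The rack is at (345,248), with the brown turner at (333,225) and the white paddle at (363,232). In the side view the tab is at (372,149), the paddle at (278,245) and the turner at (292,222).

These could be taken for the hook in the scene view:
- Red tab on the rail (274,143): matches the description, so I choose it.
- Blue hook on the counter (286,165).
- Orange hook on the counter (349,203).
- Red jar cap (447,202).

Next I'll measure and check the choice in a close crop.

```bash
python3 - <<'E'
from h import *
A=cv2.imread('pics/scene.png')[:,:,::-1];B=cv2.imread('pics/side.png')[:,:,::-1]
ia,ib=eyes.camera_info('scene'),eyes.camera_info('side')
def red(im,box):
    x0,y0,x1,y1=box;c=im[y0:y1,x0:x1].astype(int);m=(c[...,0]>90)&(c[...,1]<60)&(c[...,2]<70)
    v,u=np.nonzero(m);print(m.sum(),u.min()+x0,u.max()+x0,v.min()+y0,v.max()+y0);return u.mean()+x0,v.mean()+y0
ra,rb=red(A,(255,130,295,160)),red(B,(360,130,385,165))
print(ra,rb,'tab',tri([ray(ia,*ra),ray(ib,*rb)]))
s=shot
o1=cv2.resize(A[125:275,215:385],None,fx=4,fy=4,interpolation=cv2.INTER_CUBIC)
o2=cv2.resize(B[125:300,250:440],None,fx=4,fy=4,interpolation=cv2.INTER_CUBIC)
cv2.imwrite('pics/c1.png',o1[:,:,::-1]);cv2.imwrite('pics/c2.png',cv2.resize(o2,None,fx=.85,fy=.85)[:,:,::-1])
E
```

```text
17 271 275 136 140
24 368 374 142 154
(np.float64(273.1764705882353), np.float64(137.88235294117646)) (np.float64(371.375), np.float64(144.83333333333334)) tab [ 0.46440865 -0.18753277  0.28800288]
```

View pics/c1.png

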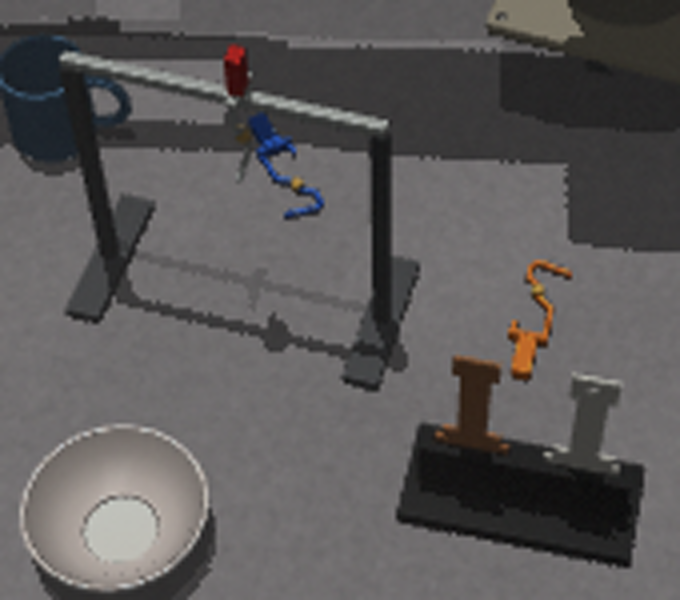

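View pics/c2.png

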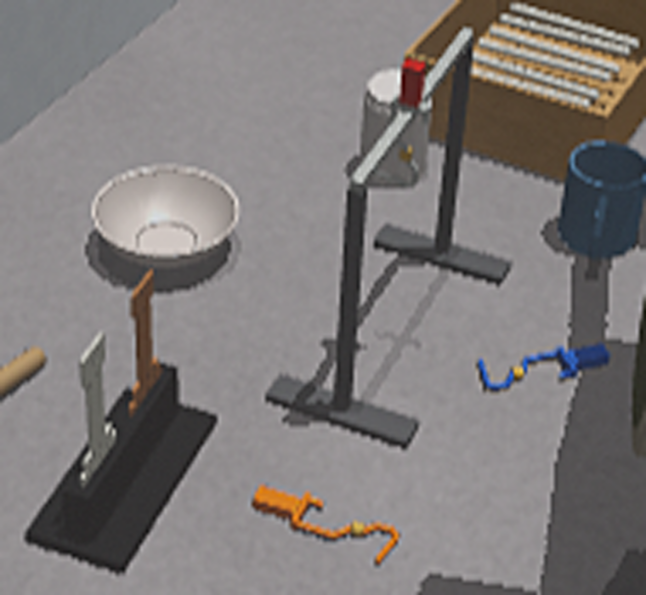

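The crops confirm that the red-tabbed hook sits on the rail at scene (274,142). The tip of its lower arm shows at crop (242,178), i.e. scene (275.5,169.5). The blue and orange hooks are lying on the counter. Paddle top is at scene (364,219) and side (277,225).

```bash
python3 - <<'E'
from h import *
ia,ib=eyes.camera_info('scene'),eyes.camera_info('side')
a=lambda u,v:(215+u/4,125+v/4)
b=lambda u,v:(250+u/3.4,125+v/3.4)
for n,p,q,z in [('tab',(236,70),(412,82),.276),('railL',(63,57),(470,30),.25),('railR',(388,124),(356,182),.25),('padtop',(597,377),(92,341),.18),('padL',(573,374),(103,333),.18),('padR',(621,380),(81,350),.18),('turntop',(476,361),(143,281),.176)]:
    pa,pb=a(*p),b(*q); print(n,tri([ray(ia,*pa),ray(ib,*pb)]).round(4),onplane(ia,*pa,z).round(4),onplane(ib,*pb,z).round(4))
# rack base corners on z=.012
for u,v in [(398,520),(630,562),(643,465),(420,424)]: print(onplane(ia,*a(u,v),.0).round(4))
for u,v in [(26,538),(124,570),(216,418)]: print('s',onplane(ib,*b(u,v),.0).round(4))
print('tip',onplane(ia,*a(242,178),.18).round(4))
for n in('scene','side'):
    pass
i=eyes.camera_info('wrist');s=st();print(np.round(i['mtx'],1).tolist(),np.round(-np.array(i['R']).T@i['t'],3),np.round(i['R'],3).tolist())
E
```

```text
tab [ 0.4651 -0.1869  0.2727] [ 0.4685 -0.1849  0.276 ] [ 0.463  -0.1832  0.276 ]
railL [ 0.4739 -0.3246  0.2464] [ 0.4787 -0.3206  0.25  ] [ 0.4717 -0.3221  0.25  ]
railR [ 0.4558 -0.0745  0.2484] [ 0.4575 -0.0737  0.25  ] [ 0.4548 -0.073   0.25  ]
padtop [0.5684 0.1194 0.1834] [0.5673 0.1203 0.18  ] [0.5703 0.1147 0.18  ]
padL [0.5693 0.1033 0.1789] [0.5706 0.104  0.18  ] [0.5684 0.1033 0.18  ]
padR [0.5673 0.1355 0.1872] [0.5639 0.1365 0.18  ] [0.5716 0.1269 0.18  ]
turntop [0.5792 0.0355 0.1754] [0.5809 0.037  0.176 ] [0.5784 0.034  0.176 ]
[ 0.627  -0.0034  0.    ]
[0.6003 0.1738 0.    ]
[0.5152 0.1608 0.    ]
[ 0.54   -0.0164  0.    ]
s [0.6045 0.1692 0.    ]
s [0.521  0.1571 0.    ]
s [ 0.5456 -0.0215  0.    ]
tip [ 0.4878 -0.1792  0.18  ]
{'t': 0.1, 'tool_pos': [0.2384, -0.5501, 0.2287], 'orientation': [-3.0746, -0.6374, 0.0003], 'force': [-0.4361, -0.0492, 0.3319], 'opening': 0.0929}
[[309.7, 0.0, 324.8], [0.0, 309.7, 200.7], [0.0, 0.0, 1.0]] [ 0.31  -0.519  0.383] [[0.399, -0.917, -0.001], [-0.88, -0.383, 0.279], [-0.257, -0.111, -0.96]]
```

Call:
{"method": "servo_tool", "body": {"plan": [[[-1,0,0,40,0,0,0],[-1,22,36,9,0,0,-0.034],[-1,23,36,9,0,0,-0.034],[-1,23,36,9,0,0,-0.034],[-1,23,37,9,0,0,-0.034],[-1,22,36,9,0,0,-0.034],[-1,23,37,9,0,0,-0.034],[-1,23,36,9,0,0,-0.034],[-1,23,37,9,0,0,-0.033],[-1,22,36,9,0,0,-0.033],[-1,23,37,10,0,0,-0.033],[-1,0,0,0,0,0,0]]], "force": 15}}

```text
t: 1.3
tool_pos: [0.4678, -0.1825, 0.3619]
orientation: [-3.139, -0.12, -0.004]
force: [0.6, 0.2, 0.6]
opening: 0.0931
```

```bash
python3 - <<'E'
from h import *
st();i=eyes.camera_info('wrist');im=shot('wrist','w1.png',(120,0,520,400),1.5)
cv2.imwrite('pics/w1full.png',im[:,:,::-1])
for X in [(.465,-.186,.294),(.465,-.199,.25),(.568,.119,.18)]: print(proj(i,X,True))
E
```

```text
{'t': 1.3, 'tool_pos': [0.4678, -0.1825, 0.3619], 'orientation': [-3.1387, -0.1199, -0.0038], 'force': [0.6242, 0.1595, 0.619], 'opening': 0.0931}
[329.16889121 221.21106059]
[342.87782976 205.63494129]
[98.93325577 94.73442698]
```

View pics/w1.png

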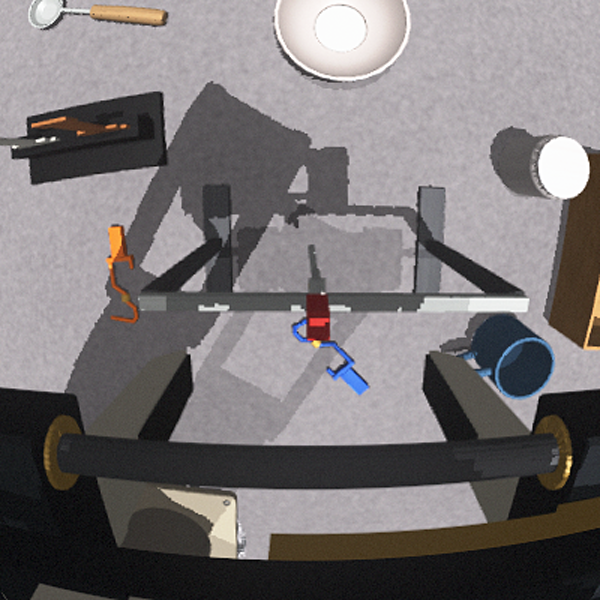

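The wrist picture shows the red tab at crop (318,318), the hook arm's tip at (312,246) and the rail level in the image from (139,302) to (528,303). The blue hook lies behind at (335,350). Now I'll measure tab, tip and rail in it.

```bash
python3 - <<'E'
from h import *
im=cv2.imread('pics/w1full.png')[:,:,::-1].astype(int);i=eyes.camera_info('wrist')
m=(im[...,0]>70)&(im[...,1]<45)&(im[...,2]<45);m[:180]=0;m[250:]=0;m[:,:300]=0;m[:,360:]=0
for v in range(190,235):
    u=np.nonzero(m[v])[0]
    if len(u): print(v,u.min(),u.max(),im[v,int(u.mean())])
f=lambda u,v,z:onplane(i,120+u/1.5,v/1.5,z,True).round(4)
print('rail',f(139,302,.25),f(528,303,.25))
print('tip',f(312,246,.18))
p=im[155:196,310:350].astype(np.uint8)
print(proj(i,(.465,-.186,.25),True))
E
```

```text
196 326 332 [77 40 40]
197 325 337 [73 23 25]
198 325 337 [79 33 34]
199 325 337 [73 25 24]
200 325 338 [75 30 29]
201 325 338 [77 30 34]
202 325 338 [78 30 30]
203 325 337 [78 32 32]
204 325 337 [79 32 33]
205 325 338 [77 32 34]
206 325 338 [75 31 30]
207 325 338 [84 30 31]
208 325 339 [87 35 35]
209 325 339 [89 33 32]
210 325 339 [89 32 33]
211 325 338 [79 31 31]
212 325 325 [77 29 35]
213 325 325 [77 32 40]
214 325 325 [80 38 44]
215 325 338 [235  75  68]
216 325 338 [242  72  71]
217 325 338 [155  41  39]
218 325 338 [83 29 31]
219 325 338 [91 36 36]
220 325 338 [88 29 32]
221 325 338 [88 33 34]
222 325 338 [87 30 32]
223 325 339 [91 33 36]
224 325 338 [88 31 32]
225 326 338 [83 24 27]
226 330 338 [86 26 29]
rail [ 0.4585 -0.0801  0.25  ] [ 0.477  -0.3267  0.25  ]
tip [ 0.489  -0.1864  0.18  ]
[326.30966312 203.23498085]
```

```bash
python3 - <<'E'
from h import *
i=eyes.camera_info('wrist')
print(onplane(i,332,217,.294,True).round(4), onplane(i,325,217,.294,True).round(4),onplane(i,338.5,217,.294,True).round(4)); st()
E
```

```text
[ 0.4676 -0.1899  0.294 ] [ 0.4672 -0.1846  0.294 ] [ 0.468  -0.1948  0.294 ]
{'t': 1.35, 'tool_pos': [0.4666, -0.1845, 0.361], 'orientation': [3.1392, 0.1199, 0.0011], 'force': [0.5724, -0.1156, -0.2575], 'opening': 0.0931}
```

Call:
{"method": "servo_tool", "body": {"plan": [[[-1,0,-5,-30,0,0,0],[-1,0,0,-30,0,0,0],[-1,0,0,-22,0,0,0],[-1,0,0,-10,0,0,0],[-1,0,0,0,0,0,0],[1,0,0,0,0,0,0],[1,0,0,0,0,0,0],[1,0,0,0,0,0,0],[1,0,0,0,0,0,0],[1,0,0,0,0,0,0],[1,0,0,0,0,0,0]]], "force": 30}}

```text
t: 2.45
tool_pos: [0.4656, -0.1916, 0.2688]
orientation: [3.139, 0.113, 0.0]
force: [0.6, 0.7, 1.0]
opening: 0.0498
```

```bash
python3 - <<'E'
from h import *
for k in range(4):
    st();im=shot('wrist')
cv2.imwrite('pics/w2full.png',im[:,:,::-1])
E
```

```text
{'t': 2.45, 'tool_pos': [0.4656, -0.1916, 0.2688], 'orientation': [3.1394, 0.1129, 0.0003], 'force': [0.6303, 0.7438, 0.9737], 'opening': 0.0498}
{'t': 2.5, 'tool_pos': [0.4655, -0.1915, 0.2687], 'orientation': [3.1395, 0.1129, -0.0], 'force': [-0.1808, 0.3046, -0.9335], 'opening': 0.0459}
{'t': 2.55, 'tool_pos': [0.4655, -0.1915, 0.2686], 'orientation': [-3.1395, -0.1129, 0.0001], 'force': [0.5235, 0.3573, -0.5477], 'opening': 0.0415}
{'t': 2.6, 'tool_pos': [0.4655, -0.1915, 0.2686], 'orientation': [-3.1395, -0.1129, 0.0002], 'force': [-0.2232, 0.0819, 0.318], 'opening': 0.0376}
```

Call:
{"method": "servo_tool", "body": {"plan": [[[1,0,0,0,0,0,0],[1,0,0,0,0,0,0],[1,0,0,0,0,0,0],[1,0,0,0,0,0,0],[1,0,0,0,0,0,0],[1,0,0,0,0,0,0]]]}}

```text
t: 3.25
tool_pos: [0.4655, -0.1915, 0.2685]
orientation: [-3.139, -0.113, 0.0]
force: [-0.7, 0.6, -0.7]
opening: 0.0116
```

```bash
python3 - <<'E'
from h import *
st();im=shot('wrist');st()
cv2.imwrite('pics/w3full.png',im[:,:,::-1])
E
```

```text
{'t': 3.25, 'tool_pos': [0.4655, -0.1915, 0.2685], 'orientation': [-3.1395, -0.1127, 0.0003], 'force': [-0.7352, 0.5885, -0.6549], 'opening': 0.0116}
{'t': 3.3, 'tool_pos': [0.4655, -0.1916, 0.2686], 'orientation': [-3.1395, -0.1127, 0.0002], 'force': [-0.5091, -1.0862, -0.5212], 'opening': 0.012}
```

Call:
{"method": "servo_tool", "body": {"plan": [[[1,0,0,5,0,0,0],[1,0,0,5,0,0,0],[1,0,0,5,0,0,0],[1,0,0,0,0,0,0],[1,10,0.7,0,0,0,0],[1,15,1.1,0,0,0,0],[1,15,1.1,0,0,0,0],[1,15,1.1,0,0,0,0],[1,5,0.4,0,0,0,0],[1,0,0,0,0,0,0],[1,0,0,15,0,0,0.02],[1,0,0,15,0,0,0.02]]]}}

```text
t: 4.5
tool_pos: [0.525, -0.1872, 0.3147]
orientation: [-3.136, -0.178, 0.001]
force: [0.4, 0.1, -0.2]
opening: 0.0118
```

```bash
python3 - <<'E'
from h import *
shot('wrist');st();i=eyes.camera_info('wrist');im=shot('wrist','w4.png',(240,40,440,240),3)
cv2.imwrite('pics/w4full.png',im[:,:,::-1])
E
```

```text
{'t': 4.55, 'tool_pos': [0.5261, -0.1877, 0.3187], 'orientation': [3.134, 0.1798, 0.0069], 'force': [-0.0607, 0.975, 2.2823], 'opening': 0.012}
```

View pics/w4.png

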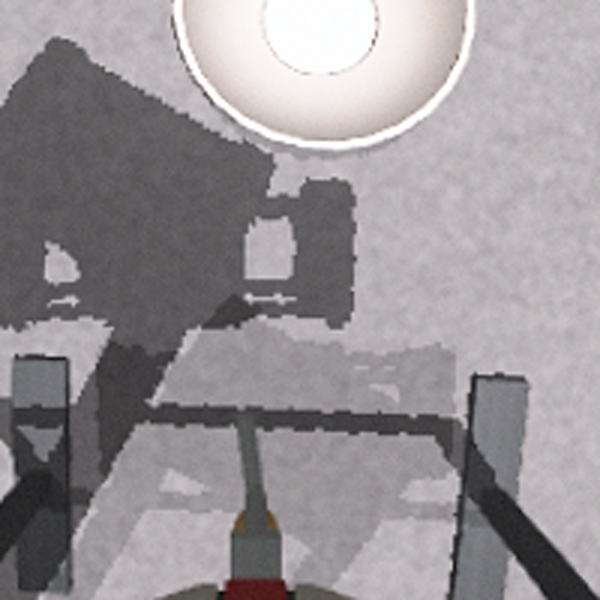

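```bash
cat >> h.py <<'E'
from scipy.spatial.transform import Rotation as Ro
def tool(i,s,u,v,h):  # pixel -> tool-yaw frame (x fwd,y left) on plane h above TCP
    p=onplane(i,u,v,s['tool_pos'][2]+h,True)-s['tool_pos']
    X=Ro.from_rotvec(s['orientation']).as_matrix()[:,0];yaw=np.arctan2(X[1],X[0])
    return np.array([p[0]*np.cos(yaw)+p[1]*np.sin(yaw),-p[0]*np.sin(yaw)+p[1]*np.cos(yaw),p[2]])*1000
E
python3 - <<'E'
from h import *
shot('wrist');s=st();i=eyes.camera_info('wrist');im=shot('wrist')
cv2.imwrite('pics/w5full.png',im[:,:,::-1])
X=Ro.from_rotvec(s['orientation']).as_matrix();print(X.round(4).tolist())
g=im.astype(int)
for v in range(170,240,4): print(v,' '.join('%d,%d'%(a[0],a[0]-a[2]) for a in g[v,310:346]))
E
```

```text
{'t': 4.65, 'tool_pos': [0.5262, -0.1877, 0.3166], 'orientation': [3.1345, 0.1753, 0.0064], 'force': [-0.4585, 0.0994, -0.5227], 'opening': 0.0113}
[[0.9938, 0.1115, 0.0042], [0.1115, -0.9938, -0.002], [0.004, 0.0024, -1.0]]
170 150,1 148,-2 153,2 156,1 158,1 160,3 158,4 158,3 156,0 157,1 154,2 154,-1 149,-2 157,3 155,1 152,0 159,1 151,2 150,2 154,0 153,0 150,1 149,4 150,1 154,0 152,1 152,0 150,0 152,3 153,1 153,3 153,2 155,2 150,1 158,2 152,1
174 163,2 164,1 162,1 159,1 158,0 155,-2 156,2 160,4 162,2 161,2 158,0 151,0 153,3 155,0 165,2 164,3 162,3 156,-1 154,0 157,2 153,-1 154,3 149,2 153,0 154,0 155,1 155,3 154,-3 155,-2 165,-2 160,0 155,-2 154,1 152,-2 152,0 155,-2
178 68,3 63,-1 62,-2 63,0 65,0 62,0 61,0 66,-3 67,0 77,-1 81,-2 77,-2 75,-2 78,3 70,-3 67,3 65,-3 65,0 71,2 69,2 66,4 62,-1 60,0 65,3 62,1 60,0 62,0 63,-2 67,3 65,-2 64,1 67,3 68,2 67,1 73,-1 65,5
182 104,0 103,2 106,2 105,-1 106,1 89,3 80,0 109,0 113,5 87,0 87,-1 83,-2 86,1 86,-1 82,0 69,1 61,0 63,-3 63,2 62,-2 68,0 89,2 107,3 105,1 103,-2 74,2 60,-2 62,-3 66,-1 63,-1 61,-3 63,-2 64,-1 65,-1 65,1 63,3
186 153,0 152,0 1
[... 2357 characters left out ...]
1 179,2 183,2 189,2 183,3 156,-1 159,-1 162,3
230 182,3 183,3 187,0 178,0 179,3 178,1 157,2 77,0 86,-4 91,-2 88,-1 85,-3 86,0 87,-2 87,-2 87,-2 85,-2 84,1 87,0 83,-3 88,2 86,-2 89,-2 101,2 191,1 186,2 169,-3 171,0 165,0 142,-1 150,-1 162,6 158,2 155,2 149,3 150,0
234 145,5 147,6 164,2 183,0 152,19 110,34 77,54 78,56 78,58 79,56 80,56 74,54 83,55 81,60 82,54 82,52 81,54 78,49 81,56 80,53 82,52 79,52 82,52 78,54 70,57 158,12 172,2 155,1 133,2 121,9 120,1 121,7 121,6 125,1 135,5 148,4
238 95,12 83,12 57,2 28,0 49,27 68,45 79,51 80,49 77,50 83,53 78,54 80,52 81,48 85,52 72,60 79,53 82,54 77,48 81,51 84,53 83,53 80,53 79,56 85,55 77,51 54,29 34,7 34,4 62,4 95,8 92,10 94,10 89,10 92,10 98,11 92,13
```

```bash
python3 - <<'E'
from h import *
s=st();i=eyes.camera_info('wrist')
for n,u,v,h in [('tip',321.4,178.5,-.0883+.002),('tip',321.4,178.5,-.0883),('arm',322.9,190,-.090),('arm',323.9,198,-.0915),('ball',325,214,-.0635),('crown',325.2,222,-.0185),('crown',325.2,226,-.0185),('tab',325,238,-.008)]:
    print(n,tool(i,s,u,v,h).round(1))
E
```

```text
{'t': 4.7, 'tool_pos': [0.5259, -0.1875, 0.3152], 'orientation': [3.1354, 0.1749, 0.0038], 'force': [-0.3944, -0.1878, -1.3331], 'opening': 0.0119}
tip [ 26.3   2.6 -86.3]
tip [ 25.9   2.6 -88.3]
arm [ 15.9   1.4 -90. ]
arm [  8.7   0.6 -91.5]
ball [  4.2  -0.2 -63.5]
crown [ 14.3  -0.2 -18.5]
crown [ 11.7  -0.2 -18.5]
tab [ 8.4 -0.1 -8. ]
```

Call:
{"method": "servo_tool", "body": {"plan": [[[1,0,15,0,0,0,0],[1,-1,30,0,0,0,-0.01],[1,-1,35,0,0,0,-0.01],[1,-1,40,0,0,0,-0.01],[1,-1,40,0,0,0,-0.01],[1,-1,40,0,0,0,-0.01],[1,-1,40,0,0,0,-0.01],[1,-1,30,0,0,0,-0.01],[1,-1,20,0,0,0,-0.01],[1,-1,10,0,0,0,-0.007],[1,0,0,0,0,0,0],[1,0,0,0,0,0,0]]]}}

```text
t: 5.9
tool_pos: [0.5163, 0.1125, 0.3133]
orientation: [3.141, 0.039, -0.001]
force: [0.2, -0.2, -0.8]
opening: 0.012
```

```bash
python3 - <<'E'
from h import *
shot('wrist');s=st();i=eyes.camera_info('wrist');im=shot('wrist','w6.png',(220,40,420,240),3)
cv2.imwrite('pics/w6full.png',im[:,:,::-1])
print(proj(i,(.568,.119,.18),True)); np.save('w6.npy',np.r_[s['tool_pos'],s['orientation']])
E
```

```text
{'t': 5.95, 'tool_pos': [0.5165, 0.1121, 0.3135], 'orientation': [3.141, 0.0382, -0.0004], 'force': [-0.9483, -0.028, -1.2482], 'opening': 0.0115}
[318.68660776 140.96114272]
```

View pics/w6.png

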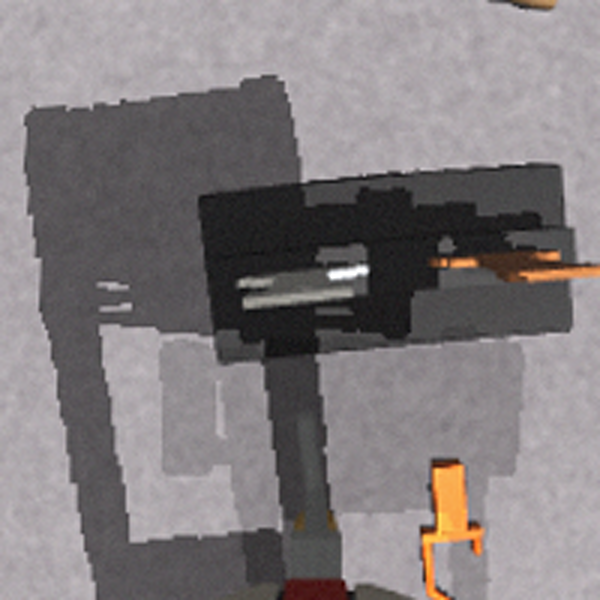

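The view shows the paddle's top edge as a bright stripe from crop (242,303) to (356,292). The grey arm's tip is at crop (306,415), with the turner to the right at (520,265). I'll compute the alignment from those.

```bash
python3 - <<'E'
from h import *
i=eyes.camera_info('wrist');s=st()
im=cv2.imread('pics/w6full.png')[:,:,::-1]
g=im.max(axis=2).astype(int)
for v in range(132,148): print(v,g[v,296:346].tolist())
f=lambda u,v,z:onplane(i,u,v,z,True).round(4)
L=f(220+242/3,40+303/3,.18);R=f(220+356/3,40+292/3,.18);print(L,R,(L+R)/2,np.linalg.norm(L-R),np.arctan2(-(L-R)[0],(L-R)[1]))
print(f(220+306/3,40+412/3,s['tool_pos'][2]-.0883))
E
```

```text
{'t': 6.0, 'tool_pos': [0.5166, 0.1119, 0.3135], 'orientation': [3.141, 0.0373, -0.0002], 'force': [-0.1944, -0.1347, -0.3636], 'opening': 0.0119}
132 [30, 35, 25, 26, 44, 60, 89, 90, 76, 73, 79, 73, 91, 99, 99, 101, 85, 82, 84, 83, 79, 85, 84, 83, 83, 81, 89, 82, 85, 87, 82, 83, 86, 134, 255, 255, 249, 244, 202, 204, 209, 184, 139, 85, 93, 98, 63, 24, 34, 31]
133 [31, 34, 42, 82, 146, 143, 150, 141, 135, 149, 156, 151, 155, 150, 140, 99, 90, 81, 87, 85, 84, 81, 90, 86, 83, 88, 81, 88, 85, 83, 88, 86, 82, 90, 142, 132, 122, 124, 103, 106, 107, 100, 95, 86, 88, 92, 56, 27, 32, 30]
134 [29, 31, 53, 105, 170, 161, 144, 148, 158, 161, 163, 163, 144, 137, 126, 86, 88, 84, 84, 88, 83, 85, 83, 81, 82, 86, 78, 82, 84, 86, 86, 84, 80, 87, 74, 72, 70, 75, 77, 71, 74, 80, 92, 88, 92, 95, 57, 28, 34, 33]
135 [30, 32, 56, 98, 129, 128, 93, 110, 126, 121, 116, 120, 95, 94, 96, 84, 86, 84, 86, 86, 85, 77, 89, 92, 96, 95, 94, 93, 85, 82, 80, 79, 84, 77, 81, 89, 90, 92, 103, 95, 100, 91, 96, 93, 93, 94, 60, 29, 29, 35]
136 [33, 32, 37, 46, 22, 21, 25, 36, 52, 47, 27, 38, 46, 68, 81, 82, 83, 80, 81, 8
[... 1945 characters left out ...]
, 33, 27, 32, 34, 35, 31, 29, 29, 33, 29, 26, 31, 34, 31, 27, 30, 32, 30, 33, 33, 32, 28, 34, 34, 30, 32, 30, 32, 32, 30, 30, 26, 32, 33, 33, 25, 36, 27, 24]
146 [37, 34, 28, 35, 34, 32, 30, 32, 33, 30, 37, 24, 32, 32, 39, 33, 30, 32, 26, 29, 28, 29, 34, 34, 35, 31, 28, 35, 27, 28, 29, 27, 25, 30, 26, 28, 30, 29, 26, 26, 28, 27, 32, 26, 35, 31, 31, 30, 28, 32]
147 [32, 32, 30, 34, 31, 31, 29, 29, 31, 34, 29, 38, 28, 32, 30, 32, 31, 32, 33, 27, 30, 32, 27, 28, 29, 34, 26, 29, 27, 30, 31, 29, 33, 32, 31, 32, 34, 30, 30, 30, 30, 32, 33, 31, 29, 29, 32, 31, 28, 31]
[0.5678 0.1356 0.18  ] [0.572  0.1004 0.18  ] [0.5699 0.118  0.18  ] 0.035449682650201535 0.11875673252782576
[0.5431 0.1148 0.2252]
```

Call:
{"method": "servo_tool", "body": {"plan": [[[1,0,0,-15,0,0,0],[1,0,0,-20,0,0,0],[1,0,0,-15,0,0,0],[1,0,0,-8,0,0,0],[1,0,0,0,0,0,0],[1,0,0,0,0,0,0]]]}}

```text
t: 6.6
tool_pos: [0.5167, 0.1127, 0.2559]
orientation: [-3.141, -0.039, -0.0]
force: [-0.5, -0.3, 0.1]
opening: 0.012
```

```bash
python3 - <<'E'
from h import *
shot('wrist');s=st();i=eyes.camera_info('wrist');im=shot('wrist','w7.png',(240,80,400,220),4)
cv2.imwrite('pics/w7full.png',im[:,:,::-1])
E
```

```text
{'t': 6.65, 'tool_pos': [0.5169, 0.1128, 0.2564], 'orientation': [-3.1413, -0.0388, -0.0018], 'force': [0.2334, 1.0044, 0.1052], 'opening': 0.0118}
```

View pics/w7.png

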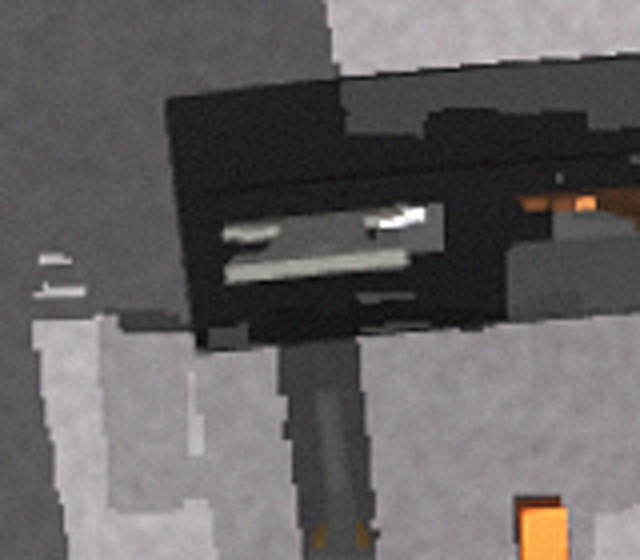

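Top edge stripe runs from crop (227,272) to (408,260). The arm tip is at (329,390) and the arm leads up to it from (340,480).

```bash
python3 - <<'E'
from h import *
i=eyes.camera_info('wrist');s=st()
im=cv2.imread('pics/w7full.png')[:,:,::-1]
g=im.max(axis=2).astype(int)
for v in (144,145,146,147,148,149): print(v,g[v,292:348].tolist())
for v in (176,178,180,184,188,192,196,200): print(v,im[v,314:334].sum(axis=1).tolist())
f=lambda u,v,z:onplane(i,u,v,z,True)
yaw=.133;d=np.array([np.cos(yaw),np.sin(yaw)]);n=np.array([-d[1],d[0]])
L=f(240+227/4,80+272/4,.18);R=f(240+408/4,80+260/4,.18);C=(L+R)/2
T=f(322.25,177.5,s['tool_pos'][2]-.0883);print(L,R,C,np.linalg.norm(L-R),np.arctan2(-(L-R)[0],(L-R)[1]),T)
e=(C-T)[:2];print('fwd',e@d,'lat',e@n)
print([f(u,v,.165)[:2].round(4) for u,v in ((323,183),(324.5,196))])
E
```

```text
{'t': 6.7, 'tool_pos': [0.5171, 0.1129, 0.2567], 'orientation': [-3.1412, -0.0389, -0.0026], 'force': [0.5242, -0.0318, -1.0102], 'opening': 0.0118}
144 [41, 34, 31, 31, 29, 35, 70, 90, 87, 87, 90, 86, 88, 90, 83, 85, 88, 86, 88, 92, 90, 90, 88, 100, 110, 108, 125, 124, 125, 133, 142, 145, 156, 162, 166, 165, 165, 156, 163, 160, 158, 159, 162, 159, 162, 159, 159, 162, 161, 113, 58, 18, 26, 27, 30, 32]
145 [31, 34, 30, 31, 22, 70, 85, 83, 82, 79, 82, 80, 90, 102, 122, 119, 119, 119, 128, 140, 160, 159, 157, 154, 160, 157, 158, 160, 156, 155, 155, 161, 160, 160, 156, 160, 158, 157, 162, 161, 165, 164, 166, 160, 161, 163, 159, 162, 165, 131, 76, 23, 25, 28, 31, 33]
146 [33, 38, 31, 35, 80, 106, 119, 126, 128, 147, 146, 145, 148, 149, 148, 152, 151, 156, 153, 152, 161, 161, 160, 161, 155, 160, 164, 160, 159, 166, 163, 163, 163, 166, 161, 167, 166, 164, 163, 154, 143, 146, 131, 127, 129, 122, 115, 115, 107, 75, 46, 29, 30, 31, 32, 29]
147 [32, 30, 32, 37, 111, 138, 148, 156, 152, 159, 164, 162, 162, 161, 160, 160, 160, 159, 160, 161, 161, 165, 166, 158, 163, 164, 163, 144, 137, 135, 119, 
[... 1026 characters left out ...]
 [203, 185, 187, 198, 179, 202, 230, 229, 255, 238, 231, 213, 172, 173, 171, 163, 159, 292, 397, 432]
192 [190, 183, 194, 190, 180, 200, 214, 242, 248, 246, 239, 214, 197, 177, 193, 182, 178, 182, 269, 434]
196 [179, 193, 194, 195, 177, 176, 198, 220, 250, 253, 249, 230, 199, 201, 191, 197, 189, 177, 292, 463]
200 [187, 183, 197, 187, 198, 187, 186, 213, 239, 249, 239, 232, 228, 200, 190, 178, 183, 172, 279, 450]
[0.56827745 0.1353009  0.18      ] [0.57136385 0.10147934 0.18      ] [0.56982065 0.11839012 0.18      ] 0.033962097761744116 0.09100348372402103 [0.54362936 0.11564776 0.16840178]
fwd 0.026323638180013837 lat -0.0007550383119909186
[array([0.5384, 0.1149]), array([0.5274, 0.1134])]
```

Call:
{"method": "servo_tool", "body": {"plan": [[[1,5,0.3,-2,0,0,0],[1,8,1,0,0,0,0],[1,5,0.7,0,0,0,0],[1,2,0.3,0,0,0,0],[1,0,0,0,0,0,0],[1,0,0,0,0,0,0],[1,0,0,0,0,0,0],[1,0,0,0,0,0,0]]]}}

```text
t: 7.5
tool_pos: [0.5364, 0.1152, 0.2537]
orientation: [-3.141, -0.039, -0.0]
force: [0.4, 0.2, -0.2]
opening: 0.012
```

```bash
cat > lat.py <<'E'
from h import *
import sys
fs=[]
for k in range(3): s=monitor.read_state();fs.append(s['force']);i=eyes.camera_info('wrist');im=shot('wrist')
st();print('F',np.mean(fs,0).round(2))
cv2.imwrite('pics/%s.png'%sys.argv[1],im[:,:,::-1]);g=im.max(axis=2).astype(int)
for v in range(150,182,2): print(v,g[v,294:346].tolist())
E
python3 lat.py w8full
```

```text
{'t': 7.65, 'tool_pos': [0.5364, 0.1151, 0.2537], 'orientation': [-3.1413, -0.039, -0.0001], 'force': [0.0026, 0.2044, -1.2821], 'opening': 0.0119}
F [ 0.2   0.63 -0.36]
150 [31, 32, 28, 32, 31, 32, 35, 36, 31, 28, 30, 30, 24, 29, 34, 32, 32, 32, 29, 33, 33, 30, 30, 34, 33, 39, 33, 37, 41, 45, 45, 51, 58, 57, 63, 67, 76, 79, 89, 89, 88, 85, 90, 85, 87, 81, 88, 85, 166, 235, 253, 251]
152 [30, 34, 29, 29, 33, 33, 41, 39, 45, 47, 50, 51, 62, 56, 73, 79, 80, 75, 78, 83, 83, 80, 82, 81, 83, 81, 90, 87, 82, 85, 89, 89, 85, 88, 81, 86, 86, 86, 97, 116, 130, 124, 247, 255, 255, 255, 255, 255, 255, 251, 239, 242]
154 [31, 33, 21, 76, 99, 111, 118, 118, 99, 87, 85, 88, 90, 95, 99, 99, 101, 107, 94, 84, 90, 85, 82, 82, 89, 87, 84, 84, 87, 88, 83, 87, 80, 85, 84, 86, 81, 88, 103, 135, 128, 140, 242, 255, 251, 251, 251, 254, 226, 151, 86, 85]
156 [32, 29, 30, 109, 149, 164, 162, 163, 161, 161, 163, 159, 159, 162, 158, 155, 152, 127, 87, 88, 80, 87, 87, 90, 85, 84, 89, 88, 83, 86, 88, 82, 85, 90, 87, 91, 84, 86, 79, 42, 12, 71, 75, 78, 75, 79, 81, 88, 95, 95, 94, 94]
158 [29, 31, 30, 37, 51, 45, 
[... 1951 characters left out ...]
5, 66, 60, 65, 63, 63, 64, 66, 65]
176 [66, 67, 61, 62, 71, 110, 134, 124, 127, 129, 113, 108, 99, 91, 88, 93, 69, 30, 33, 19, 16, 16, 22, 20, 23, 18, 18, 23, 23, 28, 21, 19, 23, 29, 27, 29, 26, 50, 65, 67, 70, 67, 65, 73, 60, 66, 62, 61, 58, 57, 57, 50]
178 [67, 63, 62, 67, 67, 63, 66, 62, 59, 64, 63, 66, 63, 63, 63, 66, 47, 21, 29, 30, 26, 23, 26, 21, 33, 75, 76, 73, 76, 79, 53, 34, 30, 24, 27, 20, 21, 49, 63, 52, 44, 65, 67, 70, 88, 82, 81, 104, 118, 128, 160, 153]
180 [65, 67, 67, 62, 68, 66, 64, 70, 68, 63, 63, 58, 57, 58, 52, 42, 39, 31, 28, 36, 35, 37, 44, 36, 59, 74, 82, 76, 81, 79, 63, 56, 53, 55, 57, 61, 50, 120, 151, 147, 155, 153, 149, 148, 147, 152, 148, 142, 142, 145, 148, 151]
```

Call:
{"method": "servo_tool", "body": {"plan": [[[1,1,0.13,0.2,0,0,0],[1,1,0.13,0.2,0,0,0],[1,1,0.13,0.2,0,0,0],[1,1,0.13,0.2,0,0,0],[1,1,0.13,0.2,0,0,0],[1,1,0.13,0.2,0,0,0],[1,0,0,0,0,0,0],[1,0,0,0,0,0,0]]]}}

```text
t: 8.45
tool_pos: [0.5426, 0.1159, 0.2548]
orientation: [-3.141, -0.039, 0.0]
force: [-0.7, 0.1, -0.4]
opening: 0.0119
```

```bash
python3 lat.py w9full | awk 'NR<3||$1>=166'
```

```text
{'t': 8.6, 'tool_pos': [0.5425, 0.1159, 0.2548], 'orientation': [-3.1413, -0.039, 0.0001], 'force': [0.1455, -0.649, -0.7429], 'opening': 0.0121}
F [-0.45 -0.19 -0.57]
166 [24, 26, 23, 31, 30, 28, 35, 28, 26, 25, 21, 25, 27, 25, 23, 18, 31, 58, 86, 85, 83, 86, 85, 83, 84, 87, 86, 87, 88, 86, 83, 89, 85, 83, 82, 85, 88, 81, 82, 82, 56, 64, 77, 73, 67, 71, 72, 69, 64, 62, 60, 60]
168 [23, 27, 29, 19, 25, 26, 27, 28, 25, 23, 25, 21, 23, 21, 23, 21, 59, 87, 85, 84, 86, 86, 91, 84, 89, 84, 85, 85, 81, 87, 87, 84, 85, 80, 85, 82, 80, 85, 81, 87, 87, 68, 66, 66, 64, 60, 63, 56, 63, 67, 63, 63]
170 [38, 43, 47, 53, 53, 47, 52, 51, 55, 57, 48, 56, 63, 60, 65, 50, 66, 86, 86, 84, 83, 86, 87, 82, 87, 83, 85, 87, 86, 85, 85, 85, 86, 88, 85, 87, 81, 83, 81, 83, 82, 75, 78, 77, 76, 75, 83, 82, 76, 66, 60, 63]
172 [62, 62, 66, 64, 66, 65, 63, 61, 66, 64, 65, 65, 66, 62, 66, 70, 82, 85, 80, 85, 89, 84, 83, 87, 83, 82, 87, 87, 85, 88, 90, 84, 89, 87, 87, 83, 87, 84, 85, 82, 88, 82, 81, 87, 82, 82, 82, 87, 79, 77, 59, 66]
174 [60, 65, 66, 63, 64, 64, 61, 67, 82, 81, 82, 87, 86, 83, 84, 79, 84, 87, 84, 89, 80, 90, 92, 95, 92, 92, 96, 97, 101, 96, 98, 97, 94, 87, 77, 88, 83, 84, 85, 80, 83, 84, 84, 84, 84, 83, 84, 79, 83, 76, 66, 59]
176 [67, 64, 63, 63, 62, 62, 65, 70, 88, 80, 85, 88, 87, 88, 90, 87, 84, 86, 86, 90, 89, 87, 86, 85, 87, 91, 87, 89, 89, 91, 84, 85, 83, 77, 81, 89, 85, 84, 90, 90, 87, 92, 94, 90, 91, 90, 91, 95, 96, 94, 78, 64]
178 [65, 65, 63, 62, 66, 59, 71, 84, 80, 84, 82, 82, 85, 84, 84, 83, 84, 84, 83, 88, 91, 91, 89, 85, 91, 89, 92, 90, 93, 95, 98, 101, 103, 98, 98, 101, 97, 103, 103, 100, 102, 104, 100, 102, 102, 102, 97, 97, 102, 97, 81, 63]
180 [66, 62, 65, 62, 60, 70, 84, 100, 94, 95, 102, 98, 94, 97, 99, 99, 96, 101, 100, 97, 114, 117, 112, 107, 101, 102, 104, 102, 102, 101, 98, 104, 101, 107, 104, 107, 87, 83, 89, 91, 89, 84, 85, 80, 81, 74, 74, 75, 72, 77, 68, 63]
```

Call:
{"method": "servo_tool", "body": {"plan": [[[1,1,0.13,0.2,0,0,0],[1,1,0.13,0.2,0,0,0],[1,1,0.13,0.2,0,0,0],[1,0,0,0,0,0,0],[1,0,0,0,0,0,0]]]}}

```text
t: 9.1
tool_pos: [0.5456, 0.1163, 0.2554]
orientation: [3.141, 0.039, -0.0]
force: [1.1, -0.3, -0.6]
opening: 0.0119
```

```bash
cat > chk.py <<'E'
from h import *
import sys
fs=[]
for k in range(4): s=monitor.read_state();fs.append(s['force']);im=shot('wrist')
st();print('F',np.mean(fs,0).round(2))
cv2.imwrite('pics/%s.png'%sys.argv[1],im[:,:,::-1]);g=im.max(axis=2).astype(int)
for u in (302,306,326,330,334): print(u,g[160:212,u].tolist())
E
python3 chk.py w10full
```

```text
{'t': 9.3, 'tool_pos': [0.5455, 0.1163, 0.2554], 'orientation': [3.1413, 0.039, -0.0001], 'force': [-0.5674, 0.0131, -1.4639], 'opening': 0.0117}
F [ 0.2  -0.08 -0.65]
302 [50, 87, 98, 93, 84, 52, 13, 25, 17, 25, 26, 24, 36, 61, 62, 61, 63, 70, 77, 85, 84, 85, 87, 90, 98, 98, 103, 90, 90, 151, 151, 148, 148, 145, 153, 151, 144, 151, 148, 148, 141, 141, 145, 148, 145, 150, 150, 154, 153, 150, 149, 148]
306 [54, 84, 80, 90, 94, 93, 61, 23, 23, 23, 19, 31, 44, 64, 63, 62, 70, 80, 87, 84, 83, 82, 87, 92, 101, 99, 97, 84, 93, 149, 149, 149, 150, 149, 151, 159, 155, 154, 156, 157, 156, 149, 144, 149, 144, 145, 147, 145, 152, 149, 144, 144]
326 [86, 87, 80, 81, 84, 82, 83, 86, 80, 85, 82, 83, 90, 86, 86, 81, 88, 91, 86, 85, 80, 90, 100, 102, 99, 61, 55, 62, 62, 67, 68, 67, 66, 71, 66, 66, 72, 69, 71, 75, 75, 72, 74, 74, 72, 65, 72, 70, 70, 70, 73, 70]
330 [89, 88, 90, 79, 85, 80, 84, 82, 88, 82, 85, 83, 83, 85, 82, 85, 84, 83, 77, 83, 88, 99, 98, 96, 91, 48, 50, 61, 59, 55, 58, 62, 60, 60, 59, 52, 56, 53, 60, 62, 61, 62, 62, 65, 59, 63, 61, 59, 60, 58, 66, 71]
334 [109, 133, 101, 65, 41, 47, 48, 53, 69, 80, 83, 82, 83, 83, 83, 84, 82, 81, 84, 80, 87, 94, 101, 95, 72, 100, 134, 154, 150, 144, 146, 147, 153, 148, 144, 142, 143, 148, 142, 137, 140, 144, 146, 143, 141, 145, 143, 138, 140, 141, 144, 145]
```

Call:
{"method": "servo_tool", "body": {"plan": [[[1,1,0.13,0.2,0,0,0],[1,1,0.13,0.2,0,0,0],[1,1,0.13,0.2,0,0,0],[1,0,0,0,0,0,0],[1,0,0,0,0,0,0]]]}}

```text
t: 9.8
tool_pos: [0.5485, 0.1167, 0.256]
orientation: [-3.141, -0.039, 0.0]
force: [-0.5, 0.2, 0.0]
opening: 0.0121
```

```bash
python3 chk.py w11full
```

```text
{'t': 10.0, 'tool_pos': [0.5485, 0.1167, 0.256], 'orientation': [-3.1413, -0.0389, 0.0001], 'force': [0.0755, 0.2408, -1.0768], 'opening': 0.0116}
F [-0.01  0.19 -0.66]
302 [30, 32, 29, 60, 82, 96, 97, 77, 28, 18, 25, 29, 36, 77, 74, 63, 64, 64, 67, 64, 64, 70, 69, 73, 83, 84, 84, 93, 104, 97, 101, 125, 142, 148, 149, 147, 147, 149, 150, 146, 144, 147, 144, 145, 147, 149, 148, 146, 153, 156, 156, 151]
306 [29, 34, 24, 83, 86, 86, 91, 101, 107, 52, 22, 18, 27, 19, 39, 56, 64, 63, 64, 61, 82, 89, 82, 84, 81, 84, 89, 95, 103, 97, 108, 135, 151, 151, 151, 148, 152, 156, 157, 157, 158, 154, 155, 147, 147, 147, 151, 147, 144, 147, 151, 151]
326 [48, 77, 84, 82, 87, 85, 81, 84, 83, 85, 84, 84, 78, 86, 81, 88, 85, 80, 85, 78, 85, 94, 91, 78, 83, 100, 97, 99, 96, 71, 62, 66, 71, 67, 67, 69, 67, 69, 77, 76, 73, 78, 74, 72, 69, 72, 65, 69, 68, 68, 72, 69]
330 [53, 85, 79, 83, 86, 84, 83, 88, 81, 85, 83, 85, 80, 87, 85, 83, 84, 86, 79, 82, 88, 83, 76, 83, 85, 94, 99, 98, 86, 59, 55, 59, 61, 62, 64, 59, 65, 67, 61, 65, 61, 62, 61, 57, 62, 63, 64, 62, 68, 58, 64, 74]
334 [64, 88, 81, 91, 100, 82, 45, 46, 49, 60, 80, 86, 87, 82, 83, 84, 82, 85, 84, 88, 86, 84, 85, 86, 93, 96, 99, 108, 128, 152, 149, 147, 150, 144, 148, 150, 147, 138, 145, 142, 144, 146, 144, 143, 139, 147, 144, 144, 139, 136, 141, 145]
```

```bash
python3 - <<'E'
from h import *
im=cv2.imread('pics/w11full.png');cv2.imwrite('pics/w11.png',cv2.resize(im[100:240,240:400],None,fx=4,fy=4,interpolation=cv2.INTER_CUBIC))
i=eyes.camera_info('wrist');s=st();print(onplane(i,320,187.3,.18,True))
E
```

```text
{'t': 10.0, 'tool_pos': [0.5485, 0.1167, 0.256], 'orientation': [-3.1413, -0.0389, 0.0001], 'force': [0.0755, 0.2408, -1.0768], 'opening': 0.0116}
[0.56980029 0.12096336 0.18      ]
```

View pics/w11.png

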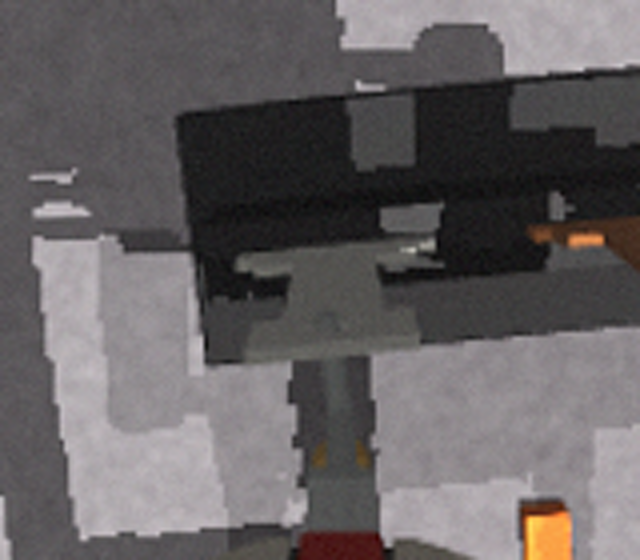

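The hole shows at crop (328,320) with the arm passing into it. The plate hasn't moved and there is no contact force, so I'll keep threading.

Call:
{"method": "servo_tool", "body": {"plan": [[[1,1,0.13,0.2,0,0,0],[1,1,0.13,0.2,0,0,0],[1,1,0.13,0.2,0,0,0],[1,1,0.13,0.2,0,0,0],[1,1,0.13,0.2,0,0,0],[1,1,0.13,0.2,0,0,0],[1,1,0.13,0.2,0,0,0],[1,0,0,0,0,0,0],[1,0,0,0,0,0,0]]]}}

```text
t: 10.9
tool_pos: [0.5555, 0.1176, 0.2574]
orientation: [-3.141, -0.039, 0.0]
force: [0.2, -0.1, -0.9]
opening: 0.0116
```

```bash
python3 chk.py w12full; python3 - <<'E'
import cv2
g=cv2.imread('pics/w12full.png').max(axis=2).astype(int)
for v in range(164,204,3): print(v,g[v,300:344].tolist())
E
```

```text
{'t': 11.1, 'tool_pos': [0.5555, 0.1176, 0.2574], 'orientation': [-3.1413, -0.039, -0.0], 'force': [-0.3704, 0.0444, -0.2431], 'opening': 0.0118}
F [ 0.1   0.06 -0.75]
302 [26, 19, 26, 25, 26, 29, 23, 23, 22, 79, 94, 101, 101, 78, 41, 28, 23, 34, 68, 72, 65, 64, 63, 63, 62, 67, 61, 61, 62, 61, 60, 63, 64, 59, 66, 62, 109, 127, 122, 122, 142, 147, 148, 146, 145, 145, 146, 146, 146, 146, 149, 145]
306 [22, 24, 22, 18, 25, 26, 25, 25, 37, 75, 86, 82, 89, 98, 106, 60, 19, 29, 29, 67, 64, 67, 63, 62, 67, 62, 58, 69, 80, 82, 87, 80, 84, 84, 82, 94, 96, 99, 107, 126, 152, 156, 156, 160, 155, 158, 154, 150, 145, 148, 149, 146]
326 [22, 28, 20, 23, 10, 22, 42, 97, 86, 81, 83, 83, 81, 84, 82, 82, 81, 85, 85, 83, 83, 81, 85, 83, 79, 79, 79, 81, 83, 93, 84, 77, 85, 87, 103, 102, 102, 88, 71, 72, 75, 72, 76, 71, 70, 74, 70, 69, 69, 70, 69, 70]
330 [21, 19, 21, 27, 24, 33, 55, 86, 82, 87, 83, 76, 82, 83, 82, 81, 85, 83, 85, 86, 84, 87, 77, 82, 83, 80, 79, 84, 86, 86, 71, 81, 88, 93, 102, 100, 85, 72, 60, 65, 56, 61, 59, 60, 67, 70, 60, 60, 60, 68, 68, 81]
334 [24, 15, 21, 26, 14, 45, 75, 84, 81, 8
[... 2114 characters left out ...]
1, 98, 103, 102, 103, 102, 102, 104, 99, 101, 99, 101, 100, 100, 99, 97, 98, 99, 99, 99]
197 [151, 144, 127, 108, 98, 101, 99, 100, 101, 94, 97, 101, 97, 102, 103, 96, 98, 99, 93, 87, 94, 96, 90, 90, 92, 82, 88, 77, 73, 76, 72, 67, 94, 138, 140, 146, 148, 147, 147, 149, 151, 149, 153, 147]
200 [143, 149, 142, 145, 151, 157, 152, 147, 152, 151, 145, 151, 146, 68, 63, 64, 62, 59, 60, 59, 62, 69, 75, 84, 78, 78, 75, 71, 62, 59, 56, 56, 95, 149, 145, 147, 147, 144, 141, 138, 146, 149, 148, 150]
203 [150, 149, 146, 149, 154, 157, 160, 154, 151, 150, 148, 146, 151, 66, 60, 63, 61, 65, 63, 60, 57, 59, 75, 74, 70, 68, 71, 64, 60, 59, 60, 58, 94, 148, 142, 142, 141, 146, 143, 147, 149, 150, 152, 152]
```

Call:
{"method": "servo_tool", "body": {"plan": [[[1,1,0.13,0.2,0,0,0],[1,1,0.13,0.2,0,0,0],[1,1,0.13,0.2,0,0,0],[1,1,0.13,0.2,0,0,0],[1,1,0.13,0.2,0,0,0],[1,1,0.13,0.2,0,0,0],[1,1,0.13,0.2,0,0,0],[1,1,0.13,0.2,0,0,0],[1,1,0.13,0.2,0,0,0],[1,1,0.13,0.2,0,0,0],[1,1,0.13,0.2,0,0,0],[1,0,0,0,0,0,0]]]}}

```text
t: 12.3
tool_pos: [0.5666, 0.1191, 0.2597]
orientation: [-3.141, -0.039, -0.0]
force: [-0.4, -0.8, -1.0]
opening: 0.012
```

```bash
python3 chk.py w13full; python3 - <<'E'
import cv2
im=cv2.imread('pics/w13full.png');cv2.imwrite('pics/w13.png',cv2.resize(im[100:240,240:400],None,fx=4,fy=4,interpolation=cv2.INTER_CUBIC))
E
```

```text
{'t': 12.5, 'tool_pos': [0.5665, 0.1191, 0.2596], 'orientation': [-3.1413, -0.039, 0.0001], 'force': [-0.0597, 0.1588, -1.7302], 'opening': 0.0116}
F [-0.28 -0.43 -0.7 ]
302 [23, 16, 25, 27, 23, 27, 27, 24, 24, 26, 19, 22, 19, 27, 61, 70, 69, 63, 42, 73, 249, 255, 246, 109, 68, 66, 64, 70, 65, 62, 62, 61, 65, 56, 63, 60, 61, 57, 62, 63, 57, 62, 70, 113, 151, 150, 150, 146, 148, 147, 142, 149]
306 [21, 24, 25, 28, 25, 29, 20, 26, 24, 21, 27, 22, 18, 29, 25, 18, 23, 36, 72, 83, 119, 106, 86, 114, 205, 111, 62, 68, 68, 66, 62, 62, 60, 59, 65, 59, 62, 60, 61, 65, 77, 84, 86, 83, 80, 85, 83, 81, 92, 101, 101, 97]
326 [19, 23, 23, 22, 21, 14, 20, 19, 22, 19, 25, 25, 21, 25, 20, 42, 65, 82, 85, 85, 81, 82, 83, 87, 83, 81, 77, 78, 78, 79, 76, 80, 78, 76, 75, 76, 73, 78, 76, 76, 76, 72, 70, 66, 68, 69, 70, 68, 66, 70, 66, 75]
330 [22, 21, 20, 22, 23, 17, 25, 22, 20, 25, 24, 19, 23, 28, 18, 65, 83, 82, 78, 82, 85, 85, 80, 83, 82, 85, 80, 83, 86, 86, 88, 84, 82, 83, 87, 82, 84, 85, 81, 78, 83, 87, 86, 84, 84, 81, 95, 100, 100, 96, 65, 71]
334 [27, 21, 22, 26, 16, 29, 20, 20, 24, 25, 25, 25, 17, 22, 30, 69, 83, 83, 77, 82, 82, 80, 81, 80, 88, 83, 86, 80, 82, 82, 83, 87, 80, 88, 86, 82, 82, 80, 82, 82, 84, 82, 85, 82, 84, 84, 100, 103, 106, 115, 144, 145]
```

View pics/w13.png

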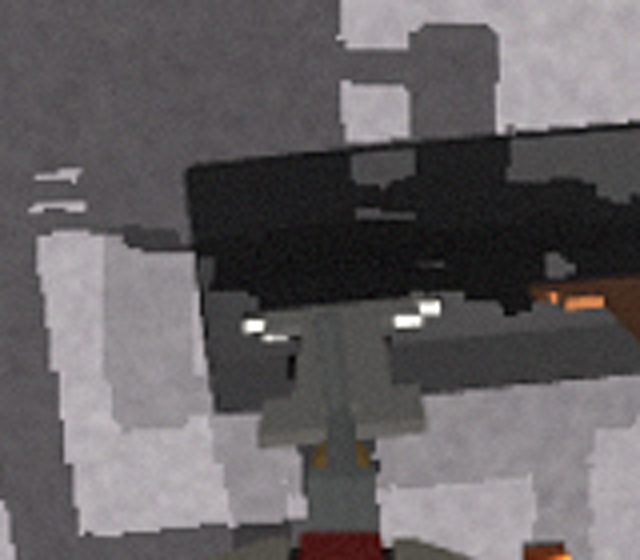

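The arm's far part is visible on the camera side of the paddle, from crop (340,440) to (328,312), so it is through the hole. Next is a gentle lift.

Call:
{"method": "servo_tool", "body": {"plan": [[[1,0.5,0,1,0,0,0],[1,0.5,0,1,0,0,0],[1,0,0,1,0,0,0],[1,0,0,1,0,0,0],[1,0,0,1,0,0,0],[1,0,0,2,0,0,0],[1,0,0,2,0,0,0],[1,0,0,2,0,0,0],[1,0,0,0,0,0,0]]]}}

```text
t: 13.4
tool_pos: [0.5677, 0.1191, 0.2711]
orientation: [-3.141, -0.039, -0.001]
force: [-0.8, 0.8, -1.7]
opening: 0.012
```

```bash
python3 chk.py w14full|head -2
```

```text
{'t': 13.6, 'tool_pos': [0.5675, 0.119, 0.2705], 'orientation': [-3.1413, -0.039, 0.0003], 'force': [-1.0097, -0.6296, -1.4887], 'opening': 0.0118}
F [-0.19  0.34 -1.79]
```

Call:
{"method": "servo_tool", "body": {"plan": [[[1,0,0,3,0,0,0],[1,0,0,4,0,0,0],[1,0,0,5,0,0,0],[1,0,0,5,0,0,0],[1,0,0,5,0,0,0],[1,0,0,5,0,0,0],[1,0,0,5,0,0,0],[1,0,0,5,0,0,0],[1,0,0,5,0,0,0],[1,0,0,5,0,0,0],[1,0,0,5,0,0,0],[1,0,0,5,0,0,0]]]}}

```text
t: 14.8
tool_pos: [0.5675, 0.119, 0.3281]
orientation: [3.141, 0.039, -0.0]
force: [-0.0, 0.5, -1.5]
opening: 0.0118
```

Call:
{"method": "servo_tool", "body": {"plan": [[[1,0,0,5,0,0,0],[1,0,0,5,0,0,0],[1,0,0,5,0,0,0],[1,0,0,2,0,0,0],[1,0,0,0,0,0,0],[1,0,0,0,0,0,0],[1,0,0,0,0,0,0],[1,0,0,0,0,0,0],[1,0,0,0,0,0,0],[1,0,0,0,0,0,0],[1,0,0,0,0,0,0]]]}}

```text
t: 15.9
tool_pos: [0.5675, 0.119, 0.3446]
orientation: [3.141, 0.039, -0.0]
force: [0.3, -0.3, -1.9]
opening: 0.012
```

```bash
python3 - <<'E'
from h import *
fs=[]
for k in range(3): fs.append(monitor.read_state()['force']);im=shot('wrist')
st();print(np.mean(fs,0).round(2))
a=shot('side')[90:290,230:430];b=im[60:260,240:400]
o=np.hstack([cv2.resize(a,(400,400),interpolation=2),cv2.resize(b,(320,400),interpolation=2)]);cv2.imwrite('pics/lift.png',o[:,:,::-1])
E
```

```text
{'t': 16.05, 'tool_pos': [0.5675, 0.119, 0.3446], 'orientation': [-3.1413, -0.0389, 0.0], 'force': [0.0044, -0.8938, -2.0481], 'opening': 0.0117}
[ 0.47 -0.35 -1.87]
```

View pics/lift.png

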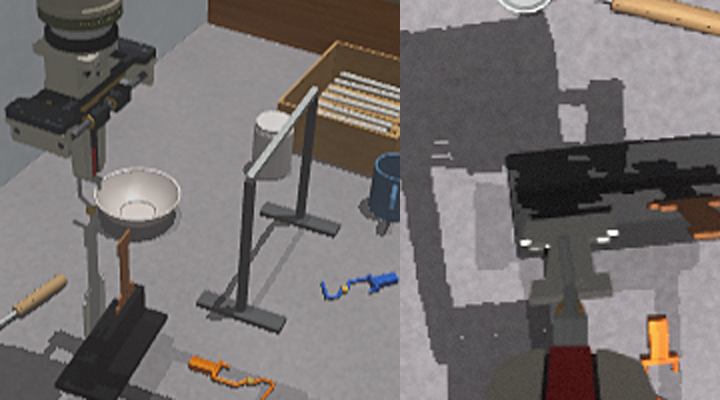

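The side view shows the paddle hanging from the held hook with its blade clear of the rack. The turner is still in its slot. The force is about 1.2 N heavier than before. I'll retreat in -x first, so the turner is cleared, then travel to the rail.

Call:
{"method": "servo_tool", "body": {"plan": [[[1,-3,0,0,0,0,0],[1,-6,0,0,0,0,0],[1,-8,0,0,0,0,0],[1,-8,0,0,0,0,0],[1,-8,-1,0,0,0,0],[1,-6,-3,0,0,0,0],[1,-3,-6,0,0,0,0],[1,-1,-9,0,0,0,0],[1,0,-12,0,0,0,0],[1,0,-14,0,0,0,0],[1,0,-15,0,0,0,0],[1,0,-15,0,0,0,0]]]}}

```text
t: 17.3
tool_pos: [0.5246, 0.0424, 0.3445]
orientation: [3.141, 0.038, -0.0]
force: [-0.3, -1.0, -1.5]
opening: 0.0115
```

Call:
{"method": "servo_tool", "body": {"plan": [[[1,0,-15,0,0,0,0.005],[1,0,-16,0,0,0,0.005],[1,0,-16,0,0,0,0.005],[1,0,-16,0,0,0,0.005],[1,0,-16,0,0,0,0.005],[1,0,-16,0,0,0,0.005],[1,0,-16,0,0,0,0.005],[1,0,-16,0,0,0,0.005],[1,0,-16,0,0,0,0.005],[1,0,-16,0,0,0,0.002],[1,0,-15,0,0,0,0],[1,0,-15,0,0,0,0]]]}}

```text
t: 18.5
tool_pos: [0.5243, -0.1465, 0.3446]
orientation: [-3.14, -0.112, 0.0]
force: [-0.3, -0.6, -1.3]
opening: 0.0118
```

Call:
{"method": "servo_tool", "body": {"plan": [[[1,0,-13,0,0,0,0],[1,0,-11,0,0,0,0],[1,0,-8,0,0,0,0],[1,0,-6,0,0,0,0],[1,0,-4,0,0,0,0],[1,0,-2,0,0,0,0],[1,0,0,0,0,0,0],[1,0,0,0,0,0,0]]]}}

```text
t: 19.3
tool_pos: [0.5246, -0.1886, 0.3447]
orientation: [-3.139, -0.113, -0.0]
force: [0.5, -0.3, -2.5]
opening: 0.0117
```

```bash
python3 chk.py w15full|head -2; python3 - <<'E'
from h import *
ia=eyes.camera_info('scene')
print('bowl',onplane(ia,244,255,.03).round(3),'mug',onplane(ia,226,150,.05).round(3),'can',onplane(ia,195,195,.05).round(3))
E
```

```text
{'t': 19.5, 'tool_pos': [0.5246, -0.1887, 0.3447], 'orientation': [-3.1395, -0.1134, -0.0001], 'force': [0.1962, 0.508, -1.9742], 'opening': 0.0118}
F [-0.45 -0.31 -2.23]
bowl [ 0.715 -0.196  0.03 ] mug [ 0.37  -0.427  0.05 ] can [ 0.58  -0.432  0.05 ]
```

Call:
{"method": "servo_tool", "body": {"plan": [[[1,0,0,-3,0,0,0],[1,0,0,-6,0,0,0],[1,0,0,-9,0,0,0],[1,0,0,-10,0,0,0],[1,0,0,-10,0,0,0],[1,0,0,-10,0,0,0],[1,0,0,-7,0,0,0],[1,0,0,-4,0,0,0],[1,0,0,-2,0,0,0],[1,0,0,0,0,0,0],[1,0,0,0,0,0,0]]]}}

```text
t: 20.6
tool_pos: [0.5247, -0.1891, 0.2842]
orientation: [3.139, 0.113, 0.001]
force: [-0.2, 0.3, -1.6]
opening: 0.0114
```

```bash
python3 chk.py w16full|head -2
```

```text
{'t': 20.8, 'tool_pos': [0.5247, -0.189, 0.284], 'orientation': [3.1392, 0.1127, 0.001], 'force': [0.2699, 0.1843, -1.8693], 'opening': 0.012}
F [ 0.01 -0.51 -1.85]
```

Height is +15.5 mm over the seat. Now I'll slide back over the rail.

Call:
{"method": "servo_tool", "body": {"plan": [[[1,-3,-0.1,0,0,0,0],[1,-5,-0.3,0,0,0,0],[1,-7,-0.4,0,0,0,0],[1,-8,-0.4,0,0,0,0],[1,-8,-0.4,0,0,0,0],[1,-8,-0.4,0,0,0,0],[1,-8,-0.4,0,0,0,0],[1,-6,-0.3,0,0,0,0],[1,-4,-0.2,0,0,0,0],[1,-2,-0.1,0,0,0,0],[1,0,0,0,0,0,0],[1,0,0,0,0,0,0]]]}}

```text
t: 22.0
tool_pos: [0.4657, -0.1919, 0.2836]
orientation: [-3.14, -0.113, -0.0]
force: [-0.2, -0.5, -2.1]
opening: 0.0117
```

```bash
python3 chk.py w17full|head -2
```

```text
{'t': 22.2, 'tool_pos': [0.4657, -0.1919, 0.2836], 'orientation': [-3.1394, -0.1131, 0.0001], 'force': [-0.4172, 0.999, -1.2149], 'opening': 0.0117}
F [-0.   -0.23 -2.13]
```

Call:
{"method": "servo_tool", "body": {"plan": [[[1,0,0,-2,0,0,0],[1,0,0,-3,0,0,0],[1,0,0,-3,0,0,0],[1,0,0,-2,0,0,0],[1,0,0,-2,0,0,0],[1,0,0,-1,0,0,0],[1,0,0,-1,0,0,0],[1,0,0,-0.5,0,0,0],[1,0,0,-0.5,0,0,0],[1,0,0,0,0,0,0],[1,0,0,0,0,0,0]]]}}

```text
t: 23.3
tool_pos: [0.4656, -0.192, 0.2687]
orientation: [3.14, 0.113, 0.0]
force: [-0.5, 0.2, -1.3]
opening: 0.0119
```

```bash
python3 chk.py w18full|head -2
```

```text
{'t': 23.5, 'tool_pos': [0.4655, -0.192, 0.2687], 'orientation': [3.1395, 0.1128, 0.0001], 'force': [-0.263, -0.2133, -1.852], 'opening': 0.0121}
F [ 0.3   0.41 -1.95]
```

Call:
{"method": "servo_tool", "body": {"plan": [[[1,0,0,-0.3,0,0,0],[1,0,0,-0.3,0,0,0],[1,0,0,0,0,0,0]]]}}

```text
t: 23.8
tool_pos: [0.4656, -0.192, 0.2685]
orientation: [3.139, 0.113, 0.001]
force: [-0.6, 1.2, 2.0]
opening: 0.0117
```

```bash
python3 chk.py w19full|head -2
```

```text
{'t': 24.0, 'tool_pos': [0.4656, -0.192, 0.2685], 'orientation': [3.1393, 0.1128, 0.0007], 'force': [-1.2673, 2.0568, 4.207], 'opening': 0.012}
F [-1.48  0.94  2.83]
```

Call:
{"method": "servo_tool", "body": {"plan": [[[0.6,0,0,0,0,0,0],[0.4,0,0,0,0,0,0],[0.2,0,0,0,0,0,0],[0.2,0,0,0,0,0,0],[0.2,0,0,0,0,0,0],[0.2,0,0,0,0,0,0],[0.2,0,0,3,0,0,0],[0.2,0,0,8,0,0,0],[0.2,0,0,15,0,0,0],[0.2,0,0,25,0,0,0],[0.2,0,0,25,0,0,0],[0.2,0,0,0,0,0,0]]]}}

```text
t: 25.2
tool_pos: [0.467, -0.1927, 0.3498]
orientation: [3.135, 0.113, 0.011]
force: [-0.1, -0.7, -0.0]
opening: 0.0372
```

Call:
{"method": "servo_tool", "body": {"plan": [[[0.2,0,0,20,0,0,0],[0.2,0,0,0,0,0,0],[0.2,0,0,0,0,0,0],[0.2,0,0,0,0,0,0],[0.2,0,0,0,0,0,0],[0.2,0,0,0,0,0,0],[0.2,0,0,0,0,0,0],[0.2,0,0,0,0,0,0],[0.2,0,0,0,0,0,0],[0.2,0,0,0,0,0,0],[0.2,0,0,0,0,0,0],[0.2,0,0,0,0,0,0]]]}}

```text
t: 26.4
tool_pos: [0.4655, -0.192, 0.3641]
orientation: [3.14, 0.113, 0.0]
force: [0.5, -0.3, -0.9]
opening: 0.0368
```

```bash
python3 - <<'E'
from h import *
st()
a1=shot('side');w1=shot('wrist')
for k in range(8): shot('wrist')
w2=shot('wrist');a2=shot('side');st()
print('diff',np.abs(w1.astype(int)-w2)[100:300,250:400].mean(),np.abs(w1.astype(int)-w2)[100:300,250:400].max())
o=np.hstack([cv2.resize(a2[110:290,280:460],(400,400),interpolation=2),cv2.resize(w2[100:300,230:430],(400,400),interpolation=2)]);cv2.imwrite('pics/end.png',o[:,:,::-1])
E
```

```text
{'t': 26.4, 'tool_pos': [0.4655, -0.192, 0.3641], 'orientation': [3.1396, 0.1128, 0.0001], 'force': [0.5233, -0.2622, -0.9249], 'opening': 0.0368}
{'t': 27.0, 'tool_pos': [0.4655, -0.192, 0.364], 'orientation': [-3.1395, -0.1128, 0.0], 'force': [-0.1407, -0.2374, -0.4472], 'opening': 0.0374}
diff 2.6329 92
```

View pics/end.png

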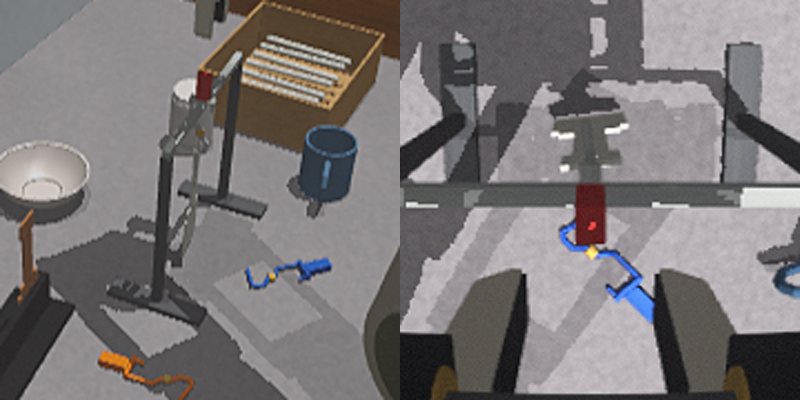

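The hook sits upright on the rail, the paddle hangs from it, and the gripper is clear. I'll let it settle longer and check for motion before handing in.

Call:
{"method": "servo_tool", "body": {"plan": [[[0.2,0,0,20,0,0,0],[0.2,0,0,0,0,0,0],[0.2,0,0,0,0,0,0],[0.2,0,0,0,0,0,0],[0.2,0,0,0,0,0,0],[0.2,0,0,0,0,0,0],[0.2,0,0,0,0,0,0],[0.2,0,0,0,0,0,0],[0.2,0,0,0,0,0,0],[0.2,0,0,0,0,0,0],[0.2,0,0,0,0,0,0],[0.2,0,0,0,0,0,0]]]}}

```text
t: 28.2
tool_pos: [0.4655, -0.192, 0.3841]
orientation: [3.14, 0.113, 0.0]
force: [-0.1, -0.0, 0.2]
opening: 0.0374
```

Call:
{"method": "servo_tool", "body": {"plan": [[[0.2,0,0,0,0,0,0],[0.2,0,0,0,0,0,0],[0.2,0,0,0,0,0,0],[0.2,0,0,0,0,0,0],[0.2,0,0,0,0,0,0],[0.2,0,0,0,0,0,0],[0.2,0,0,0,0,0,0],[0.2,0,0,0,0,0,0],[0.2,0,0,0,0,0,0],[0.2,0,0,0,0,0,0],[0.2,0,0,0,0,0,0],[0.2,0,0,0,0,0,0]]]}}

```text
t: 29.4
tool_pos: [0.4655, -0.1919, 0.384]
orientation: [-3.14, -0.113, 0.0]
force: [0.4, 0.2, -0.2]
opening: 0.0372
```

```bash
python3 - <<'E'
from h import *
w0=shot('wrist').astype(int)
for k in range(12):
    w=shot('wrist').astype(int);d=np.abs(w-w0).max(axis=2)[100:200,280:380];print((d>40).sum(),d.max(),end=' | ')
st()
E
```

```text
0 14 | 0 14 | 0 32 | 0 30 | 0 15 | 0 14 | 0 15 | 0 14 | 0 30 | 0 29 | 0 16 | 0 14 | {'t': 30.05, 'tool_pos': [0.4655, -0.192, 0.384], 'orientation': [-3.1396, -0.1128, 0.0], 'force': [0.0115, 0.7969, 0.0615], 'opening': 0.0372}
```

The picture is still down to noise level, so I'm handing in.

```bash
python3 -c "
from plant import job; print(job.close_job())"
```

```text
the job is handed in; nothing more can be done
None
```

I handed the job in at about t = 30 s of the 72 s allowed; the hand-in reports no verdict. The paddle hangs at rest from the red-tabbed hook on the rail.

- **Threading:** I lifted the hook off the rail and turned it so its arm lined up with the hole. I eased it through in 1 mm steps. No push force showed above the sensor noise of about ±1 N, and the paddle did not visibly move.
- **Lifting:** I raised the paddle straight out of the rack with the hook alone. The force rose by about 1.2 N, the paddle's weight. I backed away from the rack before moving sideways, so the paddle kept clear of the turner.
- **Hanging:** I lowered the hook onto the rail until the force reading swung from about −2 N to between +3 and +4 N. That put roughly 5–6 N on the rail, well under its 25 N limit. Then I let go and backed straight up.

**Last checks:**
- The final pictures show the hook upright on the rail and the paddle hanging from it. The turner and the other things in view looked undisturbed.
- An image comparison just after release still showed change in the scene. A repeat after about 2.5 s more showed only noise, so I handed in then.
- The gripper was open, about 115 mm above its release height, with no force on it.

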